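Spin the specimen carousel and park it on its red mark

TASK

Flick the specimen carousel by one of its upright pins so that it spins freely anticlockwise seen from above, and let the red sector go by the blue pointer at least once with nothing touching the wheel. At a later pass, before the wheel runs down by itself, brake it to a stop with a fingertip on the disc so that the pointer points at the red sector: it must not come to rest anywhere else first, and there is no nudging it round afterwards. Finish while still holding the fingertip down on the disc; do not shift or lift the carousel or the things around it.

Things in the scene. Friction and masses are not known exactly. Their poses are not given: they have to be found in the camera images.
- turntable (a joint): Angle of the wheel about its vertical axis, rad: 0 = middle of the red sector at the pointer; grows anticlockwise from above, counting on past a turn (red at the pointer again at 2 pi, 4 pi...). Starts at rest between -2.6 and -0.8. Turns without end; flicked to 5 rad/s it coasts about 11 to 20 s, slowing by about 0.55 rad/s^2 at first, 0.16 near the end (its mass varies).
- carousel_base: The carousel's stand: a white 150 mm square foot plate, 20 mm high, 3 kg, loose on four rubber feet. Origin on the bench under the wheel's axis; its +x axis points from the wheel's axis to the pointer. The wheel's round disc turns above it.
- disc: The wheel's white disc, 230 mm across, 12 mm thick, 0.55 kg. Origin on the axis at its underside; top face 44 mm above the bench; +x axis to the middle of the red sector. Brake on the flat black ring, 14 to 66 mm from the axis, clear of the pins: a few newtons stop it at once. Steel hub cap of 14 mm radius in the middle, 6 mm high. Flat coloured spots farther out are specimens.
- red_mark (a point): Middle of the red sector, on the disc's top face 105 mm from the axis. The red sector is 30 degrees wide, from 70 to 113 mm from the axis.
- pointer (a point): The place that the blue pointer points at: 105 mm from the wheel's axis, 44 mm above the bench, fixed to the stand. The blue pointer's post, 26 mm wide and up to 50 mm above the bench, stands just outside the disc, 115 to 155 mm from the axis.
- pin0 (a point): Top of one of four dark upright pins fixed to the disc, 10 mm thick, 26 mm tall, top 70 mm above the bench, 98 mm from the axis, 45 degrees anticlockwise from the middle of the red sector.
- pin1 (a point): Top of one of four dark upright pins fixed to the disc, 10 mm thick, 26 mm tall, top 70 mm above the bench, 98 mm from the axis, 135 degrees anticlockwise from the middle of the red sector.
- pin2 (a point): Top of one of four dark upright pins fixed to the disc, 10 mm thick, 26 mm tall, top 70 mm above the bench, 98 mm from the axis, 225 degrees anticlockwise from the middle of the red sector.
- pin3 (a point): Top of one of four dark upright pins fixed to the disc, 10 mm thick, 26 mm tall, top 70 mm above the bench, 98 mm from the axis, 315 degrees anticlockwise from the middle of the red sector.
- dish: bystander: white shallow dish, 84 mm across, 16 mm high; leave alone. Origin at the middle of its underside.
- jar: bystander: amber jar with red cap, 42 mm across, 55 mm high; leave alone. Origin at the middle of its underside.
- tweezers: bystander: steel tweezers, 120 x 14 x 6 mm; leave alone. Origin at the middle of its underside.
- slide_box: bystander: blue slide box, 85 x 100 x 35 mm; leave alone. Origin at the middle of its underside.
- beaker: bystander: clear glass beaker, 64 mm across, 70 mm high; leave alone. Origin at the middle of its underside.
- phone: bystander: black phone, 75 x 150 x 9 mm; leave alone. Origin at the middle of its underside.
- pencil_case: bystander: pink round pencil case, 190 mm long, 52 mm thick; leave alone. Origin at the middle of its underside.

How it is judged:
On the way:
1. the wheel spins freely anticlockwise, untouched, its red sector past the pointer (value of joint turntable above 1 rad and velocity of joint turntable above 1.2 rad/s and contact force between the fingers and disc below 0.05 N), for 0.2 s.
At the end, for the whole second after the job is handed in: The wheel stands still (below 0.03 rad/s) after at least one free pass, the pointer points at the red sector (its middle within 27.5 mm, 15 degrees, of the pointed place), a finger presses on the disc with more than 0.3 N, and the stand is within 12 mm of where it was (value of joint turntable above 5.5 rad and velocity of joint turntable between -0.03 and 0.03 rad/s and horizontal distance between red_mark and pointer below 0.0275 m and contact force between the fingers and disc above 0.3 N and distance of carousel_base from where it was at the start of the episode below 0.012 m); the arm keeps its last pose, push and grip.
It fails at once if after its red sector has gone by the pointer, the wheel comes to rest with the pointer off the red sector (value of joint turntable above 1 rad and velocity of joint turntable between -0.03 and 0.03 rad/s and horizontal distance between red_mark and pointer above 0.0275 m).
It fails at once if after its red sector has gone by the pointer, the wheel stands still with no fingertip at the disc: it ran down by itself, or was let go (the fingertips more than about 20 mm above it) (value of joint turntable above 1 rad and velocity of joint turntable between -0.03 and 0.03 rad/s and z of the grasp point in the frame of disc above 0.05 m).
It fails at once if the carousel is shifted or lifted by more than 12 mm (distance of carousel_base from where it was at the start of the episode above 0.012 m).
It fails at once if a thing standing around is moved by more than 15 mm (distance of any of dish, jar, tweezers, slide_box, beaker, phone, pencil_case from where it was at the start of the episode above 0.015 m).
It also fails if it takes over 51 s, if anything falls off the work surface, if the arm or the gripper's body presses on something with over 40 N, if the wrist force passes 120 N, or if a joint passes its speed limit or range.

ROBOT

A 6-joint arm with a two-finger parallel gripper is mounted at the origin on the work surface. World frame = base frame: x ahead of the robot, y to its left, z up, the work surface at z = 0. Lengths are in m, angles in rad, forces in N, time in s.
With the tool pointing down it reaches from about 0.275 to 0.75 m from the base axis. Payload 10.2 kg.
Tool frame: the origin (TCP) lies midway between the tips of the shut fingers; the grasp point (between the pads) lies 19 mm behind it (env.hold_point_z is the distance from the TCP to the grasp point, in m); x points along the fingers, z is the direction in which the jaws open and shut, and the axes are right-handed (so a half turn about x gives the same grasp; the last joint's range is limited). The gripper opens to 85 mm and grips with 20 to 120 N. Pads are 22 mm wide; open, the fingers measure 114 mm over their backs; the gripper's body (76 mm by 85 mm) begins 54 mm behind the grasp point. The pads swing forward as they close: fully open they stand 13 mm farther back than shut.
Start: joints at [-1.493, 0.313, 1.498, -0, 1.331, -0.223], TCP at [0.156, -0.501, 0.231] pointing down, gripper open.
Joint ranges: [-2.94, 2.94], [-0.97, 2.17], [0.19, 2.56], [-1.23, 4.37], [0.02, 3.11], [-2.88, 2.88]. Speed limits (rad/s): [2.39, 2.39, 3.01, 3.14, 3.14, 3.14].

INTERFACE

Orientations are given as a unit quaternion [x, y, z, w].
In Python, from bench import env, kinematics, monitor, eyes, job gives the robot as it stands. The module is installed in compiled form; this text tells all that it offers. Calls block until the motion is done:
- env.reach(position, orientation): joint-space move of the TCP to a pose.
- env.movel(position, velocity=0.15, frame=None, guard=None): straight line of the TCP; frame=None keeps the orientation; velocity is the mean speed in m/s. With guard (N) it stops when the force on the tool has changed by that much, and returns True; else False.
- env.set_joints(angles): joint-space move.
- env.release() and env.close_gripper(effort=None): open the fingers fully, or close them until they stop; effort is the grip in N (None keeps the last).
- env.hold(seconds).
- kinematics.ik(position, orientation): joint angles nearest the present ones, or None.
- monitor.sense(): the state.
- eyes.grab_frame(name): name is "scene" or "top" or "wrist"; returns a dict with "frame" (384x512x3 uint8, red, green, blue), "mtx" (3x3 intrinsics, pixels), "view" (4x4, takes a point from world to camera coordinates). Camera axes: x right, y down, z forward; pixel columns grow to the right and rows downward; lengths in m; the calibration is good to about 2 mm. A picture is of the moment at which its call begins. There is no depth.
A pose or a line that the arm cannot do raises env.MotionError and nothing moves.
- job.hand_in(): hands the job in, once; it reports no verdict.
The state is a dict: "clock": time; "joints": joint angles; "qvel": joint speeds; "joint_efforts": joint torques, N m; "position": TCP position; "ee_rot": TCP orientation; "contact_force": force on the tool from outside, world axes, zero at the start; "ft_torque": the same for the moment, N m; "finger_gap": opening from 0.0 (shut) to 1.0 (fully open).
Only numpy, scipy, OpenCV 4.12 (cv2) and the standard library are available. Lean on these libraries where they do the work, as an engineer would, in place of code of your own. Each camera call takes 0.05 s, during which the arm holds its last target. There are 200 camera calls.

## Working session

There is one attempt and no reset: what is moved stays moved. The work goes in short steps, each a Python script; the robot and the scene stay as the last script left them, time stands still between calls to the robot, and variables do not carry over. Pictures are saved under pics/ and viewed, about 8 in all and at most 12, crops included, and the job is handed in when it is done.

```bash
mkdir -p pics; python3 - <<'E'
from bench import env, kinematics, monitor, eyes, job
import cv2,numpy as np
for n in("top","scene"):
    d=eyes.grab_frame(n); cv2.imwrite(f"pics/{n}0.png",d["frame"][:,:,::-1]); np.savez(f"{n}0.npz",**d)
    print(n,d["mtx"].round(1).tolist(),d["view"].round(3).tolist())
s=monitor.sense(); print(s["clock"],s["ee_rot"],s["position"],s["contact_force"],s["finger_gap"])
E
```

```text
top [[449.5, 0.0, 250.7], [0.0, 449.5, 198.1], [0.0, 0.0, 1.0]] [[-0.011, -1.0, -0.003, 0.023], [-0.976, 0.011, -0.218, 0.574], [0.218, 0.001, -0.976, 1.321], [0.0, 0.0, 0.0, 1.0]]
scene [[354.1, 0.0, 251.8], [0.0, 354.1, 191.7], [0.0, 0.0, 1.0]] [[-0.547, 0.837, -0.001, 0.285], [0.527, 0.344, -0.777, -0.248], [-0.65, -0.426, -0.63, 1.448], [0.0, 0.0, 0.0, 1.0]]
0.1 [ 0.41973738  0.56953997 -0.41913139  0.5690111 ] [ 0.15551779 -0.50120372  0.23080493] [-0.06512078  0.74793266  0.43551508] 0.9982447433100865
```

View pics/top0.png

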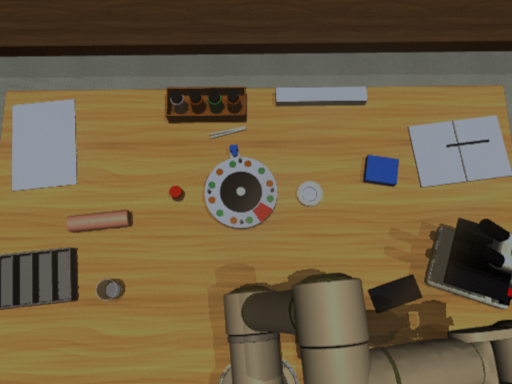

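View pics/scene0.png

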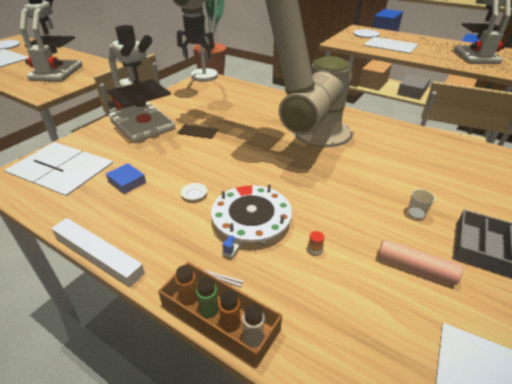

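Top view: wheel at about (240,191), pointer at (234,150), red sector at (263,212). The dish is to the right at (310,194), the jar to the left at (176,192), and the tweezers beyond the pointer at (228,132). The scene view has a clear line to the wheel at (251,212), so I can use it for tracking.

```bash
cat > h.py <<'E'
import numpy as np, cv2
from scipy.spatial.transform import Rotation as Rn
def ray(d,uv,z):
    V=np.array(d["view"]);R,t=V[:3,:3],V[:3,3]
    uv=np.atleast_2d(uv).astype(float)
    r=np.c_[uv,np.ones(len(uv))]@np.linalg.inv(d["mtx"]).T@R
    c=-R.T@t
    return c+r*((z-c[2])/r[:,2])[:,None]
def pix(d,p):
    V=np.array(d["view"]);q=V[:3,:3]@p+V[:3,3];q=np.array(d["mtx"])@q;return q[:2]/q[2]
def pts(d,mask,c,r0,r1,z):
    """world points on plane z of mask pixels within r0..r1 of c"""
    v,u=np.nonzero(mask)
    P=ray(d,np.c_[u,v],z); r=np.hypot(*(P[:,:2]-c).T)
    return P[(r>r0)&(r<r1),:2]
def red(d):
    f=d["frame"].astype(int);return (f[...,0]>110)&(f[...,1]<90)&(f[...,2]<90)
def blue(d):
    f=d["frame"].astype(int);return (f[...,2]>90)&(f[...,0]<70)&(f[...,2]>1.5*f[...,1])
def quat(zdir):
    z=np.array([*zdir,0.]);z/=np.linalg.norm(z);x=np.array([0,0,-1.]);y=np.cross(z,x)
    return Rn.from_matrix(np.c_[x,y,z]).as_quat()
def redang(d,c):
    P=pts(d,red(d),c,.072,.112,.044)
    if len(P)==0:return None,0
    a=np.arctan2(*(P-c).T[::-1])
    m=np.angle(np.exp(1j*a).mean())            # robust: keep pixels near the main cluster
    for w in(.8,.35):
        k=np.abs(np.angle(np.exp(1j*(a-m))))<w
        if not k.any(): return None,0
        m=np.angle(np.exp(1j*a[k]).mean())
    return m,int(k.sum())
E
python3 - <<'E'
from h import *
from bench import kinematics
for n,s in(("top",(240,191)),("scene",(251,212))):
    d=dict(np.load(f"{n}0.npz")); f=d["frame"]
    c=ray(d,s,.044)[0,:2]
    g=f.max(2)
    # black ring: dark blob around the hub
    v,u=np.nonzero(g<70); P=ray(d,np.c_[u,v],.044)[:,:2]
    for _ in range(3):
        k=np.hypot(*(P-c).T)<.075
        h=cv2.convexHull(np.float32(P[k])*1000); (x,y),r=cv2.minEnclosingCircle(h); M=cv2.moments(h)
        c=np.array([M["m10"],M["m01"]])/M["m00"]/1000
    B=pts(d,blue(d),c,.10,.17,.047); b=B.mean(0)-c
    a,nr=redang(d,c); pa=np.arctan2(b[1],b[0])
    print(n,"c",c,"ringR",r,"area R",np.sqrt(M["m00"]/np.pi),"ptr",pa,np.hypot(*b),len(B),"red",a,nr,"theta",np.angle(np.exp(1j*(a-pa))))
E
```

```text
top c [0.60072131 0.04830694] ringR 64.60382080078125 area R 63.544108946453434 ptr 0.15329180270573625 0.13842408138966678 61 red -2.3415251707806366 184 theta -2.494816973486373Traceback (most recent call last):
  File "<stdin>", line 11, in <module>
cv2.error: OpenCV(4.12.0) /io/opencv/modules/imgproc/src/shapedescr.cpp:201: error: (-215:Assertion failed) count >= 0 && (depth == CV_32F || depth == CV_32S) in function 'minEnclosingCircle'
```

```bash
python3 - <<'E'
from h import *
from bench import env,kinematics,monitor,eyes
d=dict(np.load("top0.npz"));print("scope corners",ray(d,[(428,285),(455,222),(430,245)],0.0)[:,:2].round(3).tolist())
c=np.array([.6007,.0483]); s=dict(np.load("scene0.npz"))
B=pts(s,blue(s),c,.10,.17,.047).mean(0)-c; print("scene ptr",np.arctan2(B[1],B[0]),np.hypot(*B),"red",redang(s,c))
print("clock",monitor.sense()["clock"])
for zd in((1,0),(-1,0)):
    q=quat(zd)
    for p in([.499,.133,.05],[.499,.133,.15],[.499,-.037,.08],[.561,.048,.04],[.38,-.05,.3],[.03,-.38,.3]):
        a=kinematics.ik(p,q);print(zd,p,None if a is None else np.round(a,2))
E
```

```text
scope corners [[0.307, -0.528], [0.503, -0.633], [0.43, -0.546]]
scene ptr nan nan red (np.float64(-2.3554004535558004), 79)
clock 0.1
(1, 0) [0.499, 0.133, 0.05] [ 0.03  0.52  1.73 -0.    0.9   0.03]
(1, 0) [0.499, 0.133, 0.15] [ 0.03  0.37  1.64 -0.    1.13  0.03]
(1, 0) [0.499, -0.037, 0.08] [-0.31  0.44  1.75 -0.    0.95 -0.31]
(1, 0) [0.561, 0.048, 0.04] [-0.12  0.61  1.59 -0.    0.94 -0.12]
(1, 0) [0.38, -0.05, 0.3] [-0.44 -0.06  1.74 -0.    1.46 -0.44]
(1, 0) [0.03, -0.38, 0.3] [-1.8  -0.06  1.75 -0.    1.46 -1.8 ]
(-1, 0) [0.499, 0.133, 0.05] None
(-1, 0) [0.499, 0.133, 0.15] None
(-1, 0) [0.499, -0.037, 0.08] [-0.31  0.44  1.75 -0.    0.95  2.83]
(-1, 0) [0.561, 0.048, 0.04] None
(-1, 0) [0.38, -0.05, 0.3] [-0.44 -0.06  1.74 -0.    1.46  2.7 ]
(-1, 0) [0.03, -0.38, 0.3] [-1.8  -0.06  1.75 -0.    1.46  1.34]<stdin>:5: RuntimeWarning: Mean of empty slice.
  ret = um.true_divide(
```

```bash
python3 - <<'E'
from h import *
from bench import env,kinematics,monitor,eyes
c=np.array([.6007,.0483]); q=quat((1,0))
env.close_gripper(20)
env.set_joints([-1.49,-.06,1.74,0,1.46,-.22])
env.set_joints([0.0,-.06,1.74,0,1.46,0.0])
env.reach([.499,.133,.13],q)
env.movel([.499,.133,.051],velocity=.12)
st=monitor.sense();print(st["clock"],st["position"],st["contact_force"],st["finger_gap"])
for n in("scene","wrist"):
    d=eyes.grab_frame(n); np.savez(n+"1.npz",**d); cv2.imwrite(f"pics/{n}1.png",cv2.resize(d["frame"][100:330,130:400] if n=="scene" else d["frame"],None,fx=2 if n=="scene" else 1,fy=2 if n=="scene" else 1)[:,:,::-1])
    print(n,redang(d,c))
    if n=="scene":
        f=d["frame"]; print(f[236:256:3,222:240:3].tolist()[2:5]); print("ptr px",pix(d,np.r_[c+.105*np.array([np.cos(.153),np.sin(.153)]),.044]), "pin3", pix(d,np.r_[c+.098*np.array([np.cos(-3.127),np.sin(-3.127)]),.07]))
E
```

```text
5.125 [0.49952391 0.13301134 0.05195118] [ 0.44008287 -0.10705521  0.25242441] 0.0026539270480581347
scene (np.float64(-2.353536895434911), 76)
[[[163, 144, 127], [84, 121, 206], [86, 124, 212], [85, 119, 197], [122, 117, 108], [119, 111, 97]], [[162, 136, 116], [80, 100, 160], [82, 117, 199], [80, 109, 183], [201, 199, 177], [210, 210, 190]], [[171, 145, 109], [73, 73, 87], [75, 74, 93], [77, 76, 95], [202, 201, 178], [160, 155, 136]]]
ptr px [234.18965924 234.09798202] pin3 [268.31880114 184.79259768]
wrist (np.float64(2.8765452815889567), 8)
```

View pics/scene1.png

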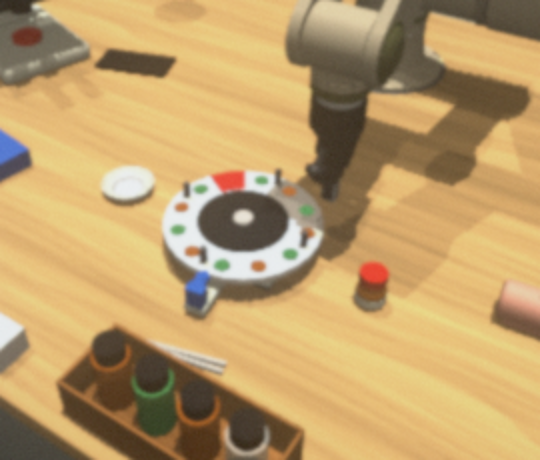

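View pics/wrist1.png

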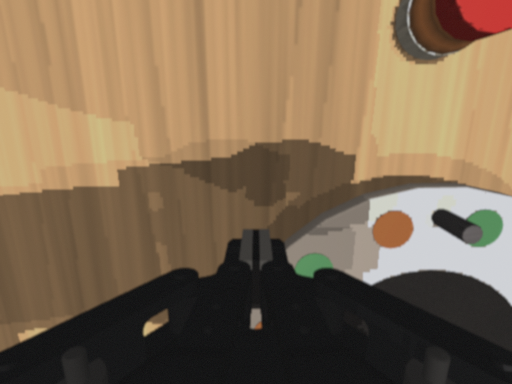

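```bash
cat > go.py <<'E'
from h import *
from bench import env,kinematics,monitor,eyes
c=np.array([.6007,.0483]); pa=.153; clk=lambda:monitor.sense()["clock"]
T,A,log=[],[],[]
def look(w=None):
    t=clk(); d=eyes.grab_frame("scene"); a,n=redang(d,c)
    log.append((round(t,2),None if a is None else round(float(a-pa),3),n))
    if n<55: return
    th=a-pa; 
    pred=-2.5+.7 if not T else A[-1]+(w or 0)*(t-T[-1])
    th+=2*np.pi*round((pred-th)/(2*np.pi)); T.append(t);A.append(th)
t0=clk(); env.movel([.499,-.037,.075],velocity=.22); print("sweep s",clk()-t0)
look(); look(2.5)
w0=(A[-1]-A[-2])/(T[-1]-T[-2]) if len(T)>1 else 2.5
print("first",log,w0)
env.movel([.515,-.02,.095],velocity=.2); look(w0)
env.movel([.561,.048,.095],velocity=.25); look(w0)
env.movel([.561,.048,.052],velocity=.1); base=np.array(monitor.sense()["contact_force"])
LEAD=.12; w=w0; n=0; braked=False
while n<140 and clk()<44:
    look(w); n+=1
    t=np.array(T);a=np.array(A);k=t>t[-1]-4
    if k.sum()<5: continue
    p=np.polyfit(t[k]-t[-1],a[k],2 if t[k][0]<t[-1]-1.2 else 1)
    now=clk(); x=now-t[-1]; th=np.polyval(p,x); w=np.polyval(np.polyder(p),x)
    dec=max(-2*p[0],.12) if len(p)==3 else .3
    goal=2*np.pi*max(1,np.ceil(th/(2*np.pi)))
    disc=w*w-2*dec*(goal-th)
    tp=(w-np.sqrt(disc))/dec if disc>0 else 1e9
    wp=np.sqrt(max(disc,0))
    last=wp**2/(2*dec)<2*np.pi+1 or now>36
    if last and tp<LEAD+.16:
        env.hold(max(tp-LEAD,.005)) ; t1=clk()
        hit=env.movel([.561,.048,.038],velocity=.07,guard=4); braked=True; break
    env.hold(.05 if last and tp<1 else .12)
t2=clk(); s=monitor.sense(); print("braked",braked,"w",w,"wp",wp,"dec",dec,"goal",goal,"hit" if braked and hit else "nohit",t2-t1 if braked else 0,s["position"],np.array(s["contact_force"])-base)
for _ in range(2): look(0)
print(len(log),"calls"); print(log[2:40:3],log[-8:],A[-3:])
E
python3 go.py
```

```text
sweep s 0.9333
first [(6.16, 0.262, 145), (6.21, 0.488, 143)] 4.513263410559718
braked True w 2.814762734080461 wp 2.694762160117607 dec 0.5505414483736718 goal 12.566370614359172 hit 0.22500000000000142 [0.5624025  0.04757621 0.04398838] [-1.23089161  1.76650506 12.46185627]
18 calls
[(6.56, 2.037, 110), (7.88, 1.018, 148), (8.38, 2.822, 69), (8.88, -1.956, 97), (9.18, -1.021, 105), (9.71, 0.061, 140)] [(8.72, -2.426, 80), (8.88, -1.956, 97), (8.98, -1.642, 99), (9.08, -1.342, 97), (9.18, -1.021, 105), (9.28, -0.727, 117), (9.66, 0.062, 140), (9.71, 0.061, 140)] [np.float64(11.839284807834604), np.float64(12.628051292336542), np.float64(12.6277669382816)]
```

```bash
python3 - <<'E'
from h import *
from bench import env,monitor,eyes
c=np.array([.6007,.0483]); env.hold(.5)
s=monitor.sense();print(s["clock"],s["position"],s["contact_force"])
d0=dict(np.load("scene0.npz"));d=eyes.grab_frame("scene");print(redang(d,c))
def bl(d):
    f=d["frame"].astype(int);m=(f[...,2]>1.5*f[...,0])&(f[...,2]>120);m[:225]=0;m[260:]=0;m[:,:215]=0;m[:,245:]=0
    v,u=np.nonzero(m);P=ray(d,np.c_[u,v],.047)[:,:2].mean(0)-c;return u.mean(),v.mean(),np.arctan2(P[1],P[0]),np.hypot(*P)
print("pointer before/after",bl(d0),bl(d))
cv2.imwrite("pics/end.png",cv2.resize(d["frame"][100:330,130:400],None,fx=2,fy=2)[:,:,::-1])
E
```

```text
10.2583 [0.56244681 0.04760647 0.04402496] [-1.54463836  0.24722352  8.53005104]
(np.float64(0.2109699838444962), 142)
pointer before/after (np.float64(228.7865168539326), np.float64(241.4943820224719), np.float64(0.15684525845973638), np.float64(0.13675189258581166)) (np.float64(228.7816091954023), np.float64(241.57471264367817), np.float64(0.15769094093773442), np.float64(0.1370083498229878))
```

View pics/end.png

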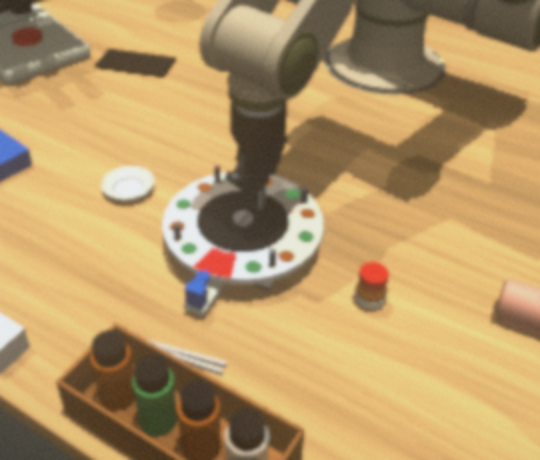

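The red sector sits at the pointer, around crop pixel (216,262), and the fingertip is on the black ring. The stand hasn't moved, and the press force is about 8.5 N and steady.

```bash
python3 -c "
from bench import job
job.hand_in()"
```

```text
the job is handed in; nothing more can be done
```

I flicked the carousel by one pin, let the red sector pass the pointer freely, then braked it with the fingertip so the pointer points at the red sector. The job is handed in, and no verdict is reported.

- **Spin:** I flicked the near-side pin with the shut fingers, and the wheel ran anticlockwise at about 4.5 rad/s. The red sector went by the pointer untouched on the flick pass and at 2π. I braked at 4π, when the wheel was still turning at about 2.7 rad/s.
- **Rest position:** the wheel stopped about 0.06 rad (3°) from the middle of the red sector, against the 15° allowed. Three pictures over 0.6 s gave the same angle within 0.005 rad.
- **Hold:** the fingertip pressed on the black ring with about 8.5 N on the last reading, down from 12.5 N at first contact.
- **Stand:** the pointer moved less than 0.1 pixel in the scene image from start to finish, so the stand did not shift. In the last picture, the things around it looked undisturbed; I did not measure them.

Two things did not go as planned:
- My rule for choosing the last pass braked one turn earlier than needed, because it underestimated how far the wheel would still coast.
- My first colour mask missed the pointer in the scene view. A corrected mask gave 0.157 rad, which agrees with the 0.153 rad from the top view.

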